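# Square up a slide carrier in the corner stops, then lay it on the viewing panel

## Task

On the squaring bed, slide the slide carrier along the bed, without lifting it, into the corner until it lies flush against both the long-side stops and the end stop. Then grip it there by its long sides, lift it straight up, and lay it flat on the viewing box so that it exactly covers the raised panel; set it down rather than dropping it, let go, and leave everything else where it is.

Things in the scene. Friction and masses are not known exactly. Their poses are not given: they have to be found in the camera images.
- carrier: flat grey slide carrier, four glass slides in its top, 62 mm wide (its x), 168 mm long (its y), 10 mm thick, 0.10 to 0.21 kg; origin at the centre of its underside. Starts lying on the squaring bed, askew by up to 0.3 rad to the bed, 50 to 80 mm short of its corner place along the bed's x and 35 to 70 mm along its y. Either way round will do. Slides under 1 to 3 N
- jig: squaring bed, fixed to the bench on the robot's left or right, turned up to 0.2 rad: bare aluminium plate 170 mm (x) x 260 mm (y) x 12 mm thick; origin at the centre of its underside, so its top is at z = 12 mm. Dark steel stops 8 mm high and 12 mm thick stand along its +x edge (long-side stops) and +y edge (end stop); the other two edges are open
- long_stops (a point): middle of the line of the long-side stops' contact faces, at bed-top height: (73, 34, 12) mm in the bed's frame. The stops are two blocks, spanning y = -50 to -15 mm and y = 83 to 130 mm of the bed, with an open gap of 98 mm between them, centred on this point, for a finger
- end_stop (a point): middle of the end stop's contact face, at bed-top height: (38, 118, 12) mm in the bed's frame. The stop is one block spanning x = 3 to 73 mm of the bed
- corner_place (a point): point on the top of the squaring bed where the carrier's origin lies when it is flush in the corner: (42, 34, 12) mm in the bed's frame; its axes are the bed's axes. The carrier's long side then runs along y, and the gap between the long-side stops is at the middle of its length
- viewer: viewing box, fixed to the bench: low grey housing 150 mm (x) x 260 mm (y), its top at 40 mm above the bench; origin at the centre of its underside at bench height. A raised white panel, 62 mm (x) x 168 mm (y), the same outline as the carrier, stands 4 mm proud of the top. It stands on the other side from the squaring bed, turned up to 0.25 rad
- panel_centre (a point): centre of the top face of the raised white panel, (0, 30, 44) mm in the viewing box's frame; its axes are the box's axes, the panel's long side along y
- dropper: small amber dropper bottle with a black cap, 32 mm across, 72 mm tall, standing on the bench between the squaring bed and the viewing box; origin at the centre of its underside. Bystander
- petri: stack of three round clear dishes, 90 mm across, 48 mm tall, on the bench towards the back; origin at the centre of its underside. Bystander
- slidebox: closed flat blue plastic slide box, 87 mm (x) x 60 mm (y) x 33 mm, on the bench straight ahead of and near the robot; origin at the centre of its underside. Bystander
- forceps: steel forceps 130 mm long lying on the bench near the robot's right; origin at the middle, at bench height. Bystander
- marker: white marker pen with black cap, 110 mm long and 17 mm thick, lying on the bench near the robot's left; origin at its underside near the middle. Bystander
- loupe: black round stand magnifier, 42 mm across, 30 mm tall, standing on the viewing box beside the panel, about 125 mm from the panel's centre in the box's -y direction; origin at the centre of its underside. Bystander
Not all that is in view belongs to the job. Several things have the shape of the carrier; the one meant has the colours described above.

How it is judged:
On the way, in this order (a step that is already met when the one before it is completed fails the run):
1. The carrier lies on the squaring bed flush in the corner: within 2.5 mm of its corner place towards each stop and square to the stops within 0.03 rad, at rest (x of carrier in the frame of corner_place above -0.0025 m and y of carrier in the frame of corner_place above -0.0025 m and horizontal distance between carrier and corner_place below 0.004 m and z of carrier in the frame of corner_place between -0.003 and 0.003 m and angle between the y axis of carrier and the y axis of jig, either way round below 0.03 rad and linear speed of carrier below 0.01 m/s), for 0.3 s.
2. The carrier has been lifted clear: 22 mm or more above the bed (z of carrier in the frame of corner_place above 0.022 m), for 0.05 s.
At the end, for the whole second after the job is handed in: The carrier rests flat on the raised panel of the viewing box, released and at rest, its centre within 8 mm of the panel's centre and its long side within 0.1 rad of the panel's, either way round (horizontal distance between carrier and panel_centre below 0.008 m and angle between the y axis of carrier and the y axis of viewer, either way round below 0.1 rad and z of carrier in the frame of panel_centre between -0.003 and 0.003 m and angle between carrier's own z axis and vertical below 0.05 rad and linear speed of carrier below 0.01 m/s); the robot touches nothing.
It fails at once if The carrier was lifted off the squaring bed (8 mm or more) before it was in the corner (still more than 30 mm from its corner place) (z of carrier in the frame of corner_place between 0.008 and 0.022 m and horizontal distance between carrier and corner_place between 0.03 and 0.13 m).
It fails at once if The carrier was dropped or thrown: it was in free fall more than 12 mm above the viewing panel's height (height (world z) of carrier above 0.056 m and contact force between carrier and anything else below 0.005 N).
It fails at once if A bystander was disturbed: moved more than 20 mm (distance of any of dropper, petri, slidebox, forceps, marker, loupe from where it was at the start of the episode above 0.02 m).
It also fails if it takes over 59 s, if anything falls off the work surface, if the arm or the gripper's body presses on something with over 40 N, if the wrist force passes 120 N, or if a joint passes its speed limit or range.

## Robot

A 7-joint arm with a two-finger parallel gripper is mounted at the origin on the work surface. World frame = base frame: x ahead of the robot, y to its left, z up, the work surface at z = 0. Lengths are in m, angles in rad, forces in N, time in s.
With the tool pointing down it reaches from about 0.4 to 0.9 m from the base axis. Payload 5.6 kg.
Tool frame: the origin (TCP) lies at the very end of the fingers, on their centre line; the grasp point (between the pads) lies 19 mm behind it; z points along the fingers, y is the line along which they close (so a half turn about z gives the same grasp; the last joint's range is limited). The gripper opens to 92 mm and grips with 3 to 60 N. Pads are 20 mm wide; open, the fingers measure 128 mm over their backs; the gripper's body (75 mm by 189 mm) begins 69 mm behind the grasp point.
Start: joints at [1.258, 0.468, -0.012, 1.603, 0.006, 1.071, -0.056], TCP at [0.173, -0.627, 0.215] pointing down, gripper open.
Joint ranges: [-2.53, 2.53], [-0.31, 2.02], [-1.57, 1.55], [0.28, 2.44], [-1.29, 4.43], [0.15, 1.84], [-2.92, 2.92]. Speed limits (rad/s): [2.57, 2.57, 3.14, 3.14, 3.14, 3.14, 3.14].

## Interface

Orientations are given as a unit quaternion [w, x, y, z].
In Python, from bench import manip, vision gives the robot as it stands.
- The arm moves only by the tool servo_tool, never from a script. Its arguments are lists of equal length, an entry for each row: "slide": the shift along the tool's x, y, z in units of 60 mm (1.0 is 60 mm), a list of three; "rotation": the turn, a rotation vector about the tool's x, y, z in units of 6 degrees (1.0 is 6 degrees), a list of three; "gripper": the closure, from -1 (fully open) to 1 (shut). In form: {"slide": [[x, y, z], ...], "rotation": [[ax, ay, az], ...], "gripper": [gripper, ...]}. A call has exactly 5 rows; each row is the pose to reach, as a shift and turn from the pose commanded when the call began, along the tool's axes at that moment; what a row does not reach only later rows make up. A row lasts 1/8 s, in which the tool goes at most 62.5 mm and 10.7 degrees, less where a joint would pass 70% of its speed; a pose out of reach is approached as far as the arm can. A call with a gripper value outside its range is refused whole. The fingers move at their own pace and stop on an object; the grip force is fixed at half the most. Time passes only in rows, so rows that repeat a pose let the fingers close, or fill a call up. It gives the time, the measured TCP pose, the force, the opening and the grip force at its end, in the units of the state.
- manip.read_state(): the state, without advancing time (a new reading comes with each control period).
- vision.capture(name): name is "side" or "top"; returns a dict with "img" (480x640x3 uint8, blue, green, red), "fx", "fy", "cx", "cy" (pixels), "position" and "rotation" of the camera in the world. Camera axes: x right, y down, z forward; pixel columns grow to the right and rows downward; lengths in m; the calibration is good to about 2 mm. A picture is of the moment at which its call begins. There is no depth.
- manip.sign_off(): hands the job in; it is judged then, once.
Trained networks look in the newest picture that a camera, given by its name, has taken for a name from the list of things; names that differ only in an ending like _2 or _b are one class to them, and where a whole thing is asked for, a point or a joint stands for the part that bears it (a point fixed in the world has none). Each returns a list of dicts, best first, with "p" (0 to 1); they miss things now and then, are a little off and sometimes report something else, mostly with a low value. They report only what shows in the picture. A call takes as long as a camera call. They do not tell look-alikes from the thing itself.
- vision.spot_in(target, camera): "bbox" ([left, top, width, height] in pixels, round what is visible of it).
- vision.spot_point(target, camera): "at" ([column, row] in pixels: a listed point, or the origin of a listed thing).
The state is a dict: "clock": time; "joints": joint angles; "joint_vel": joint speeds; "joint_efforts": joint torques, N m; "eef_pos": TCP position; "eef_rot": TCP orientation; "force": force on the tool from outside, world axes, zero at the start; "moment": the same for the moment, N m; "opening": finger opening in m; "grip_force": force on a finger pad.
Only numpy, scipy, OpenCV 4.12 (cv2) and the standard library are available. Lean on these libraries where they do the work, as an engineer would, in place of code of your own. Each camera call takes 0.05 s, during which the arm holds its last target. There are 200 camera calls.

## Working session

There is one attempt and no reset: what is moved stays moved. The work goes in short steps, Python scripts to look and compute and a tool call to move; the robot and the scene stay as the last step left them, time stands still between calls to the robot, and variables do not carry over. Pictures are saved under pics/ and viewed, at most 10 in all, crops included, and the job is handed in when it is done.

Besides the shell and the picture viewer there is one more tool, called after "Request:" by a JSON object that holds its "api" and its "payload", one argument or row to a line. servo_tool: Moves the arm, as the interface text tells. Its arguments: {"type":"object","properties":{"slide":{"type":"array","items":{"type":"array","items":{"type":"number"}}},"rotation":{"type":"array","items":{"type":"array","items":{"type":"number"}}},"gripper":{"type":"array","items":{"type":"number"}}},"required":["slide","rotation","gripper"]}

```bash
mkdir -p pics; ls; cat > h.py <<'E'
import numpy as np, cv2
from bench import manip, vision
def cap(n,save=None):
    c=vision.capture(n)
    if save: cv2.imwrite('pics/'+save,c['img'])
    return c
def ray(c,px):
    d=np.array([(px[0]-c['cx'])/c['fx'],(px[1]-c['cy'])/c['fy'],1.])
    return np.array(c['position']),np.array(c['rotation']).reshape(3,3)@d
def onz(c,px,z):
    p,d=ray(c,px); return p+d*(z-p[2])/d[2]
def proj(c,P):
    q=np.array(c['rotation']).reshape(3,3).T@(np.array(P)-np.array(c['position']))
    return np.array([c['cx']+c['fx']*q[0]/q[2],c['cy']+c['fy']*q[1]/q[2]])
E
python3 - <<'E'
from h import *
Z=dict(carrier=.012,jig=0,long_stops=.012,end_stop=.012,corner_place=.012,viewer=0,panel_centre=.044,dropper=0,petri=0,slidebox=0,forceps=0,marker=0,loupe=.04)
for n in('top','side'):
    c=cap(n,n+'0.png'); print(n,c['fx'],np.round(c['position'],3),np.round(c['rotation'],3).tolist())
    for t,z in Z.items():
        print(t,[(np.round(r['at']).tolist(),round(r['p'],2),np.round(onz(c,r['at'],z)[:2],3).tolist()) for r in vision.spot_point(t,n)[:3]])
s=manip.read_state();print(s['clock'],s['eef_pos'],s['eef_rot'],s['force'])
E
```

```text
pics
top 474.40352319456196 [0.45  0.022 1.001] [0.021, -0.704, 0.71, -0.012]Traceback (most recent call last):
  File "<stdin>", line 6, in <module>
  File "h.py", line 11, in onz
    p,d=ray(c,px); return p+d*(z-p[2])/d[2]
        ~~~^^^^^^
  File "h.py", line 9, in ray
    return np.array(c['position']),np.array(c['rotation']).reshape(3,3)@d
                                   ~~~~~~~~~~~~~~~~~~~~~~~~~~~~~~~^^^^^
ValueError: cannot reshape array of size 4 into shape (3,3)
```

Rotation is a quaternion.

```bash
sed -i "s/np.array(c\['rotation'\]).reshape(3,3)/Rm(c)/" h.py; cat >> h.py <<'E'
from scipy.spatial.transform import Rotation as R
def Rm(c): return R.from_quat(c['rotation'],scalar_first=True).as_matrix()
E
python3 - <<'E'
from h import *
Z=dict(carrier=.012,jig=0,long_stops=.012,end_stop=.012,corner_place=.012,viewer=0,panel_centre=.044,dropper=0,petri=0,slidebox=0,forceps=0,marker=0,loupe=.04)
for n in('top','side'):
    c=cap(n,n+'0.png'); print(n,c['fx'],np.round(c['position'],3),np.round(c['rotation'],3).tolist())
    for t,z in Z.items():
        print(t,[(np.round(r['at']).tolist(),round(r['p'],2),np.round(onz(c,r['at'],z)[:2],3).tolist()) for r in vision.spot_point(t,n)[:3]])
s=manip.read_state();print(s['clock'],s['eef_pos'],s['eef_rot'],s['force'])
E
```

```text
top 474.40352319456196 [0.45  0.022 1.001] [0.021, -0.704, 0.71, -0.012]
carrier [([475.0, 397.0], 0.62, [0.187, -0.285]), ([459.0, 254.0], 0.58, [0.48, -0.26])]
jig [([447.0, 236.0], 0.71, [0.518, -0.239])]
long_stops [([437.0, 204.0], 0.65, [0.585, -0.216])]
end_stop [([396.0, 215.0], 0.88, [0.562, -0.13])]
corner_place [([433.0, 216.0], 0.71, [0.558, -0.208])]
viewer [([232.0, 229.0], 0.89, [0.538, 0.214]), ([436.0, 215.0], 0.3, [0.564, -0.216])]
panel_centre [([213.0, 223.0], 0.72, [0.546, 0.246])]
dropper [([331.0, 224.0], 0.76, [0.545, 0.005]), ([212.0, 326.0], 0.63, [0.333, 0.257]), ([456.0, 254.0], 0.44, [0.48, -0.258])]
petri [([344.0, 126.0], 0.86, [0.757, -0.025])]
slidebox [([335.0, 289.0], 0.72, [0.409, -0.002]), ([344.0, 124.0], 0.3, [0.76, -0.025])]
forceps [([455.0, 325.0], 0.77, [0.331, -0.251])]
marker [([212.0, 324.0], 0.81, [0.337, 0.258])]
loupe [([275.0, 215.0], 0.6, [0.562, 0.12])]
side 455.2053682824183 [-0.124  0.578  0.818] [0.169, -0.377, 0.835, -0.362]
carrier [([400.0, 205.0], 0.98, [0.475, -0.257]), ([498.0, 260.0], 0.64, [0.174, -0.274])]
jig [([384.0, 
[... 183 characters left out ...]
 264.0], 0.45, [0.404, 0.007]), ([270.0, 243.0], 0.25, [0.597, 0.109])]
corner_place [([367.0, 200.0], 0.78, [0.555, -0.207])]
viewer [([250.0, 279.0], 0.86, [0.536, 0.215])]
panel_centre [([238.0, 274.0], 0.82, [0.534, 0.245])]
dropper [([312.0, 238.0], 0.64, [0.548, 0.006])]
petri [([272.0, 195.0], 0.57, [0.766, -0.026]), ([292.0, 345.0], 0.5, [0.325, 0.256])]
slidebox [([352.0, 267.0], 0.64, [0.404, 0.003])]
forceps [([441.0, 238.0], 0.48, [0.322, -0.244])]
marker [([292.0, 347.0], 0.63, [0.323, 0.26])]
loupe [([272.0, 242.0], 0.73, [0.568, 0.12])]
1.5 [ 0.17320518 -0.62652052  0.21457676] [ 2.17226726e-05  9.90919955e-01  1.34453120e-01 -2.73968074e-05] [0.3120641  0.24919546 0.05493485]
```

View pics/top0.png

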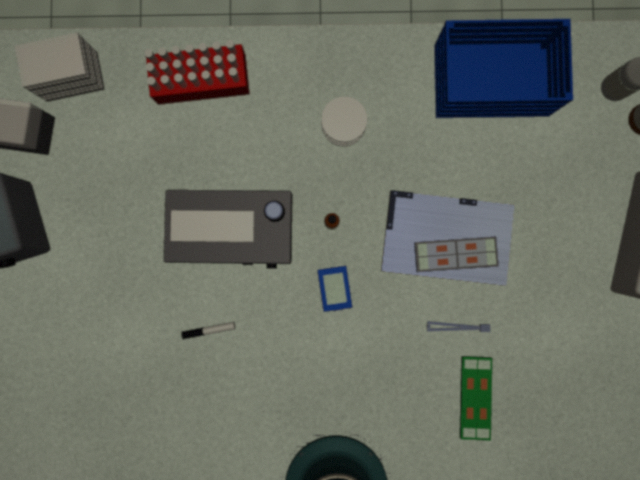

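View pics/side0.png

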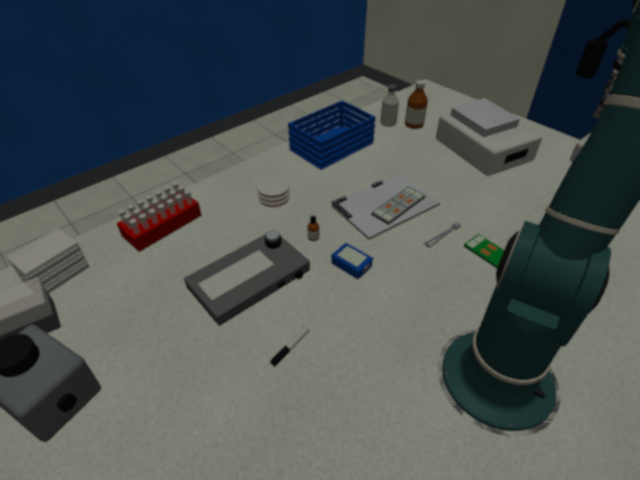

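The top view shows the bed at right (corners about (392,191), (513,206), (506,285), (381,271)). The stops are on its upper and left edges, the grey carrier is at (457,254), and the white panel is at (212,226). The green look-alike at (476,398) and the grey boxes aren't part of the job. The side view agrees. Next I'll get precise yaws.

```bash
cat > m.py <<'E'
from h import *
def rect(c,cnt,z):
    W=np.array([onz(c,p,z)[:2] for p in cnt.reshape(-1,2)],np.float32)*1000
    (cx,cy),(w,h),a=cv2.minAreaRect(W)
    b=cv2.boxPoints(((cx,cy),(w,h),a)); e=max((b[1]-b[0],b[2]-b[1]),key=np.linalg.norm)
    e=e*np.sign(e[1]); return round(cx,1),round(cy,1),round(w,1),round(h,1),round(float(np.arctan2(-e[0],e[1])),4)
def big(m):
    cs,_=cv2.findContours(m,cv2.RETR_EXTERNAL,cv2.CHAIN_APPROX_NONE); return max(cs,key=cv2.contourArea)
def masks(img):
    a=img.astype(int); blue=a[...,0]-a[...,2]
    return a,blue
E
python3 - <<'E'
from m import *
c=cap('top'); a,blue=masks(c['img'])
print(c['img'][240,400],c['img'][254,422],c['img'][278,440],c['img'][300,440],c['img'][225,200],c['img'][250,200])
roi=np.zeros(blue.shape,np.uint8); roi[180:300,370:525]=1
bed=((blue>12)*roi*255).astype(np.uint8)
k=np.ones((3,3),np.uint8); bed=cv2.morphologyEx(bed,cv2.MORPH_OPEN,k)
h=cv2.convexHull(big(bed)); print('bed',rect(c,h,.012))
hm=np.zeros_like(bed); cv2.fillConvexPoly(hm,h,255); hm=cv2.erode(hm,k)
car=((blue<=12)*(hm>0)*255).astype(np.uint8); car[:228]=0
car=cv2.morphologyEx(car,cv2.MORPH_CLOSE,k); cc=big(car); print('car',rect(c,cc,.022))
pan=((a.sum(2)>330)*255).astype(np.uint8); pan[:200]=0;pan[255:]=0;pan[:,:168]=0;pan[:,262:]=0
pc=big(pan); print('pan',rect(c,pc,.044))
o=c['img'].copy()
for q,col in((h,(0,0,255)),(cc,(0,255,0)),(pc,(255,0,255))): cv2.polylines(o,[q],True,col,1)
cv2.imwrite('pics/seg.png',cv2.resize(o[170:300,150:530],None,fx=2.1,fy=2.1,interpolation=cv2.INTER_NEAREST))
E
```

```text
[141 124 120] [113 133 124] [110 115 110] [113 129 126] [126 140 145] [58 61 64]
bed (515.2, -235.7, 256.5, 167.2, -0.1159)
car (480.5, -252.8, 63.4, 174.9, 0.0737)
pan (540.2, 247.7, 167.0, 61.0, -0.0105)
```

View pics/seg.png

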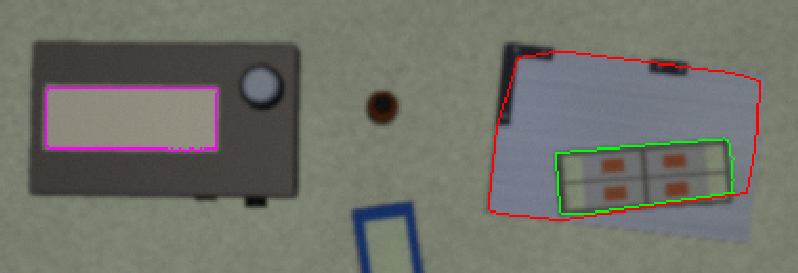

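The overlay shows that the panel outline fits well. The bed mask misses the shaded lower edge, whose corners are at crop (488,212) and (748,241). I'll use the corners there and for the carrier.

```bash
python3 - <<'E'
from m import *
c=cap('top')
f=lambda p,z: onz(c,(150+p[0]/2.1-.26,170+p[1]/2.1-.26),z)[:2]*1000
def yaw(e): e=e*np.sign(e[1]); return np.arctan2(-e[0],e[1])
bl,br,tr,tl=[f(p,.012) for p in((488,212),(748,242),(761,77),(505,44))]
print('bed',bl,br,tr,tl,yaw(bl-br),yaw(tl-tr),(br-tr)/np.linalg.norm(br-tr),np.mean([bl,tr],0))
TL,TR,BR,BL=[f(p,.022) for p in((556,153),(729,139),(733,202),(559,214))]
print('car',np.mean([TL,TR,BR,BL],0),yaw(TL-TR),yaw(BL-BR),np.linalg.norm(TL-TR),np.linalg.norm(TL-BL))
for n,c in(('top',c),('side',cap('side'))):
  for t,z in dict(corner_place=.012,end_stop=.012,carrier=.012,panel_centre=.044).items():
    r=vision.spot_point(t,n); r=[onz(c,q['at'],z) for q in r]; r=[q for q in r if q[0]>.3]
    if r: print(n,t,r[0][:2]*1000)
th=-.12;ctr=np.mean([bl,tr],0);Q=np.array([[np.cos(th),-np.sin(th)],[np.sin(th),np.cos(th)]])
print('corner',ctr+Q@[42,34])
E
```

```text
bed [446.39965601 -99.79784669] [ 414.58099732 -355.05534055] [ 577.7709741  -372.35168651] [ 613.54326685 -119.28250506] -0.12401349704481038 -0.14042347839670405 [-0.99443005  0.10539867] [ 512.08531505 -236.0747666 ]
car [ 479.33302045 -251.78881707] 0.07127829324636455 0.059902751271471384 169.80737051861294 59.83615110791463
top corner_place [ 561.50049247 -207.98662106]
top end_stop [ 561.29349551 -127.37379234]
top carrier [ 485.08280212 -250.99618088]
top panel_centre [544.26920224 250.13874375]
side corner_place [ 560.41241641 -212.08190578]
side end_stop [ 575.0803263  -128.90665042]
side carrier [ 473.85076233 -248.13095199]
side panel_centre [535.75905861 246.14535029]
corner [ 557.85349281 -207.34718569]
```

Request:
{"api": "servo_tool", "payload": {
  "slide": [
    [0.66,-0.46,0],
    [1.32,-0.93,0],
    [1.97,-1.39,0],
    [2.63,-1.86,0],
    [3.29,-2.32,0]
  ],
  "rotation": [
    [0,0,-1.3],
    [0,0,-2.6],
    [0,0,-3.9],
    [0,0,-5.2],
    [0,0,-6.5]
  ],
  "gripper": [-1,-1,-1,-1,-1]
}}

```text
clock: 2.68
eef_pos: [0.3273, -0.4385, 0.2149]
eef_rot: [0.0, 0.888, 0.459, 0.0]
force: [0.4, -0.9, -0.0]
opening: 0.092
grip_force: 0.0
```

```bash
cat > go.py <<'E'
import sys
from h import *
def plan(x,y,z,yaw):
    s=manip.read_state(); r=R.from_quat(s['eef_rot'],scalar_first=True); M=r.as_matrix()
    T=np.array([[np.cos(yaw),np.sin(yaw),0],[np.sin(yaw),-np.cos(yaw),0],[0,0,-1]])
    d=M.T@(np.array([x,y,z])/1000-s['eef_pos'])/.06
    w=np.degrees(R.from_matrix(M.T@T).as_rotvec())/6
    print('t',s['clock'],'pos',np.round(np.array(s['eef_pos'])*1000,1),'yaw',round(np.arctan2(M[1,0],M[0,0]),4),'F',np.round(s['force'],1),'open',s['opening'],'grip',s['grip_force'],'j',np.round(s['joints'],2))
    print('slide',np.round(d,3),'rot',np.round(w,3))
plan(*map(float,sys.argv[1:]))
E
python3 go.py 479.5 -252 120 1.637
```

```text
t 2.675 pos [ 327.3 -438.5  214.9] yaw 0.9549 F [ 0.4 -0.9 -0. ] open 0.09200032270493388 grip 0.0 j [ 1.06  0.31 -0.24  1.84  0.09  1.    0.18]
slide [4.003 0.274 1.58 ] rot [ 4.000e-03  5.000e-03 -6.514e+00]
```

Request:
{"api": "servo_tool", "payload": {
  "slide": [
    [0.85,0.06,0.1],
    [1.7,0.11,0.3],
    [2.5,0.17,0.7],
    [3.3,0.23,1.15],
    [4.0,0.27,1.58]
  ],
  "rotation": [
    [0,0,-1.3],
    [0,0,-2.6],
    [0,0,-3.9],
    [0,0,-5.2],
    [0,0,-6.51]
  ],
  "gripper": [-1,-1,-1,-1,-1]
}}

```text
clock: 3.3
eef_pos: [0.4803, -0.2526, 0.1193]
eef_rot: [0.0, 0.683, 0.73, 0.0]
force: [0.3, -1.1, 0.5]
opening: 0.0919
grip_force: 0.0
```

```bash
python3 go.py 479.5 -252 15 1.637;python3 -c "
from h import *
cap('side','s1.png');c=cap('top');cv2.imwrite('pics/t1.png',cv2.resize(c['img'][170:320,360:560],None,fx=3.5,fy=3.5))"
```

```text
t 3.3 pos [ 480.3 -252.6  119.3] yaw 1.6371 F [ 0.3 -1.1  0.5] open 0.09187261380877394 grip 0.0 j [ 0.77  0.45 -0.43  1.92  0.25  0.81  0.27]
slide [ 0.011 -0.014  1.739] rot [0.009 0.004 0.001]
```

View pics/s1.png

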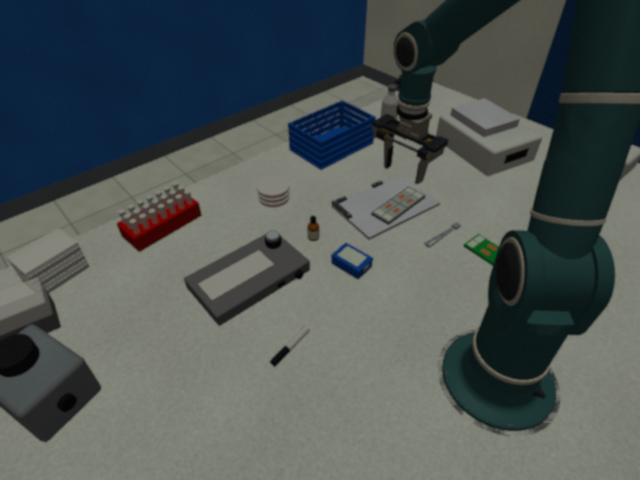

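The gripper hovers over the carrier at (400,205) and straddles it across its width. Now I'll descend to 3 mm above the bed.

Request:
{"api": "servo_tool", "payload": {
  "slide": [
    [0,0,0.4],
    [0,0,0.85],
    [0,0,1.25],
    [0,0,1.6],
    [0,0,1.74]
  ],
  "rotation": [
    [0,0,0],
    [0,0,0],
    [0,0,0],
    [0,0,0],
    [0,0,0]
  ],
  "gripper": [-1,-1,-1,-1,-1]
}}

```text
clock: 4.03
eef_pos: [0.4782, -0.2547, 0.0147]
eef_rot: [-0.0, 0.686, 0.728, -0.001]
force: [0.4, -0.7, 0.1]
opening: 0.0919
grip_force: 0.0
```

Request:
{"api": "servo_tool", "payload": {
  "slide": [
    [0,0,0],
    [0,0,0],
    [0,0,0],
    [0,0,0],
    [0,0,0]
  ],
  "rotation": [
    [0,0,0],
    [0,0,0],
    [0,0,0],
    [0,0,0],
    [0,0,0]
  ],
  "gripper": [0.1,0.2,0.3,0.4,0.5]
}}

```text
clock: 4.65
eef_pos: [0.4794, -0.2542, 0.0161]
eef_rot: [0.001, 0.685, 0.728, -0.0]
force: [-1.2, 1.0, 4.9]
opening: 0.0617
grip_force: 30.0
```

```bash
python3 go.py 558 -208 15 1.451
```

```text
t 4.65 pos [ 479.4 -254.2   16.1] yaw 1.632 F [-1.2  1.   4.9] open 0.06165431860609696 grip 30.001445710659027 j [ 0.71  0.61 -0.35  1.97  0.35  0.62  0.18]
slide [0.689 1.354 0.019] rot [0.007 0.007 1.729]
```

Request:
{"api": "servo_tool", "payload": {
  "slide": [
    [0.1,0.2,0],
    [0.22,0.45,0],
    [0.34,0.7,0],
    [0.46,0.95,0],
    [0.56,1.18,0]
  ],
  "rotation": [
    [0,0,0.4],
    [0,0,0.8],
    [0,0,1.2],
    [0,0,1.5],
    [0,0,1.74]
  ],
  "gripper": [0.5,0.5,0.5,0.5,0.5]
}}

```text
clock: 5.28
eef_pos: [0.5465, -0.2178, 0.0161]
eef_rot: [-0.0, 0.749, 0.662, -0.002]
force: [-6.8, -3.7, 10.9]
opening: 0.0617
grip_force: 30.0
```

```bash
python3 go.py 558 -208 15 1.449;python3 -c "
from h import *
c=cap('top');cv2.imwrite('pics/t2.png',cv2.resize(c['img'][180:290,370:530],None,fx=5,fy=5,interpolation=cv2.INTER_CUBIC))"
```

```text
t 5.275 pos [ 546.5 -217.8   16.1] yaw 1.4477 F [-6.8 -3.7 10.9] open 0.06174252836292124 grip 30.00548154115677 j [ 0.55  0.66 -0.3   1.86  0.3   0.67 -0.05]
slide [0.185 0.17  0.018] rot [-0.026  0.027 -0.013]
```

View pics/t2.png

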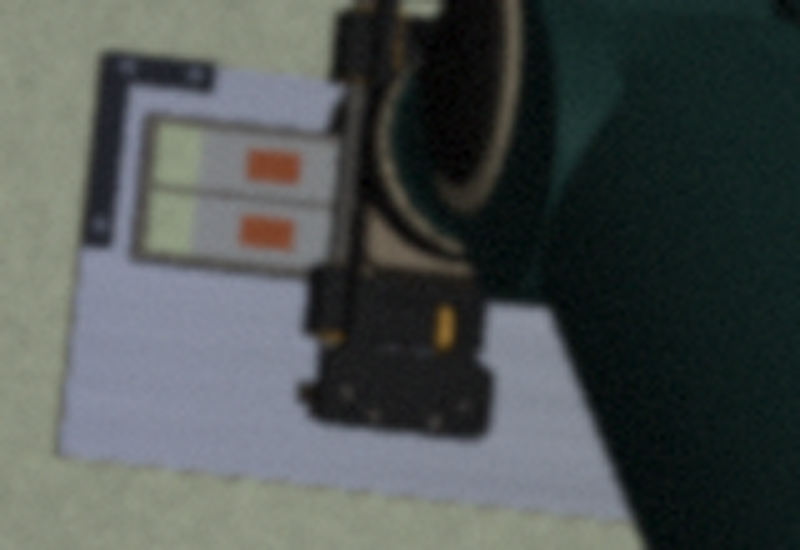

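The carrier is parallel to the stops and still about 9 mm from the end stop (gap at column 125–148) and about 11 mm from the long-side stops. I'll push it in gently.

Request:
{"api": "servo_tool", "payload": {
  "slide": [
    [0,0.07,0],
    [0.05,0.13,0],
    [0.1,0.18,0],
    [0.15,0.21,0],
    [0.2,0.23,0]
  ],
  "rotation": [
    [0,0,0],
    [0,0,0],
    [0,0,0],
    [0,0,0],
    [0,0,0]
  ],
  "gripper": [0.5,0.5,0.5,0.5,0.5]
}}

```text
clock: 5.95
eef_pos: [0.5592, -0.2117, 0.0162]
eef_rot: [0.0, 0.75, 0.662, -0.005]
force: [-12.0, -12.5, 14.6]
opening: 0.0615
grip_force: 30.0
```

```bash
python3 go.py 558 -208 15 1.449
```

```text
t 5.95 pos [ 559.2 -211.7   16.2] yaw 1.4463 F [-12.  -12.5  14.6] open 0.06152986903939943 grip 30.02152383327484 j [ 0.53  0.67 -0.3   1.83  0.31  0.69 -0.07]
slide [ 0.059 -0.028  0.019] rot [-0.052  0.07  -0.026]
```

Request:
{"api": "servo_tool", "payload": {
  "slide": [
    [0,0.03,-0.02],
    [0.02,0.06,-0.03],
    [0.04,0.08,-0.03],
    [0.06,0.1,-0.03],
    [0.06,0.1,-0.03]
  ],
  "rotation": [
    [0,0,0],
    [0,0,0],
    [0,0,0],
    [0,0,0],
    [0,0,0]
  ],
  "gripper": [0.5,0.5,0.5,0.5,0.5]
}}

```text
clock: 6.58
eef_pos: [0.5593, -0.2115, 0.0162]
eef_rot: [-0.003, 0.75, 0.661, -0.01]
force: [-21.1, -14.6, 14.6]
opening: 0.0615
grip_force: 30.1
```

```bash
python3 go.py 558 -208 15 1.449;python3 -c "
from h import *
c=cap('top');cv2.imwrite('pics/t3.png',cv2.resize(c['img'][180:260,370:450],None,fx=7,fy=7,interpolation=cv2.INTER_CUBIC))"
```

```text
t 6.575 pos [ 559.3 -211.5   16.2] yaw 1.4451 F [-21.1 -14.6  14.6] open 0.06149012733714523 grip 30.051645934581757 j [ 0.52  0.68 -0.3   1.82  0.31  0.7  -0.08]
slide [ 0.056 -0.028  0.02 ] rot [-0.164  0.101 -0.038]
```

View pics/t3.png

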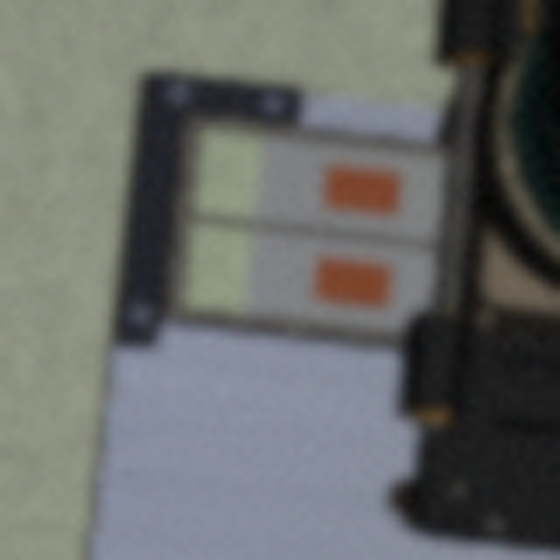

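The carrier's left end and upper edge lie against the stops (corner near (190,125) in the crop), and extra push moved nothing. I'll let go, rise and check squareness over the full length.

Request:
{"api": "servo_tool", "payload": {
  "slide": [
    [0,0,0],
    [-0.06,-0.1,-0.02],
    [-0.06,-0.1,-0.02],
    [-0.06,-0.1,-0.3],
    [-0.06,-0.1,-0.8]
  ],
  "rotation": [
    [0,0,0],
    [0,0,0],
    [0,0,0],
    [0,0,0],
    [0,0,0]
  ],
  "gripper": [-0.3,-1,-1,-1,-1]
}}

```text
clock: 7.25
eef_pos: [0.563, -0.2045, 0.0657]
eef_rot: [-0.001, 0.748, 0.664, 0.0]
force: [0.4, -0.2, 0.0]
opening: 0.0918
grip_force: 0.0
```

Request:
{"api": "servo_tool", "payload": {
  "slide": [
    [-0.5,-1,-0.5],
    [-1,-2,-1],
    [-1.5,-3,-1],
    [-1.5,-3,-1],
    [-1.5,-3,-1]
  ],
  "rotation": [
    [0,0,0],
    [0,0,0],
    [0,0,0],
    [0,0,0],
    [0,0,0]
  ],
  "gripper": [-1,-1,-1,-1,-1]
}}

```text
clock: 7.88
eef_pos: [0.3728, -0.2743, 0.1265]
eef_rot: [0.001, 0.749, 0.662, -0.0]
force: [-0.3, 0.1, -0.2]
opening: 0.0918
grip_force: 0.0
```

```bash
python3 go.py 559 -210 120 1.448;python3 -c "
from h import *
c=cap('top');cv2.imwrite('pics/t4.png',cv2.resize(c['img'][180:290,370:530],None,fx=5,fy=5,interpolation=cv2.INTER_CUBIC))"
```

```text
t 7.875 pos [ 372.8 -274.3  126.5] yaw 1.4478 F [-0.3  0.1 -0.2] open 0.09177866424804551 grip 0.0 j [ 0.89  0.31 -0.38  2.11  0.17  0.75  0.28]
slide [1.444 2.948 0.111] rot [ 0.015  0.016 -0.002]
```

View pics/t4.png

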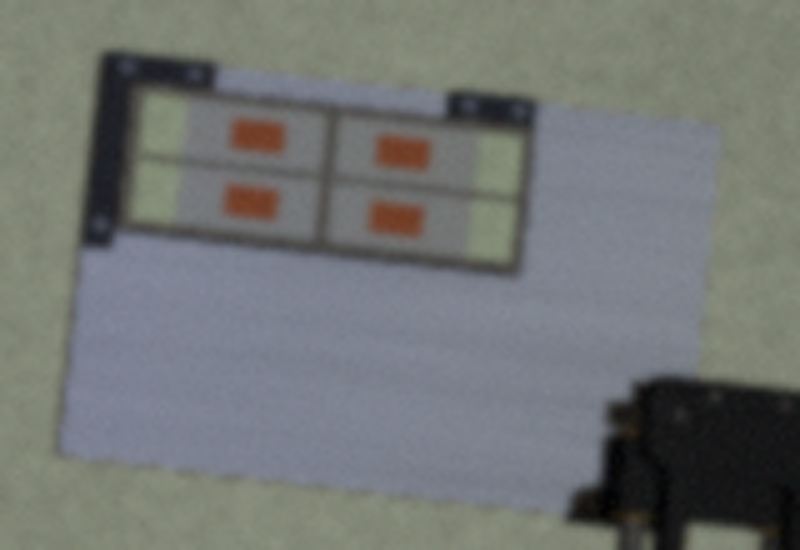

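The carrier lies flush against the end stop and both long-side blocks (edges at (135,88) and (530,125)). Next I'll locate its centre and plan the regrasp.

```bash
python3 - <<'E'
from m import *
c=cap('top')
P=np.array([onz(c,(370+u/5-.4,180+v/5-.4),.022)[:2]*1000 for u,v in((135,88),(530,125),(518,272),(123,228))])
m=P.mean(0);print(m,[np.arctan2(-(e[0]),e[1]) for e in(P[0]-P[1],P[3]-P[2])],np.linalg.norm(P[0]-P[1]),np.linalg.norm(P[0]-P[3]))
E
python3 go.py 559.5 -209 120 1.447
```

```text
[ 559.87450484 -209.03925508] [np.float64(-0.10509110119197689), np.float64(-0.12175703214381348)] 163.48179414733815 58.42126205902255
t 7.975 pos [ 375.  -273.1  126.1] yaw 1.4511 F [-0.1 -0.  -0. ] open 0.09167423998126714 grip 0.0 j [ 0.89  0.31 -0.38  2.1   0.17  0.75  0.28]
slide [1.429 2.925 0.107] rot [0.022 0.006 0.039]
```

Request:
{"api": "servo_tool", "payload": {
  "slide": [
    [0.5,0.9,0],
    [1.0,1.9,0],
    [1.43,2.92,0.1],
    [1.43,2.92,0.1],
    [1.43,2.92,0.1]
  ],
  "rotation": [
    [0,0,0],
    [0,0,0],
    [0,0,0],
    [0,0,0],
    [0,0,0]
  ],
  "gripper": [-1,-1,-1,-1,-1]
}}

```text
clock: 8.6
eef_pos: [0.5581, -0.2077, 0.1184]
eef_rot: [-0.001, 0.748, 0.664, -0.0]
force: [0.1, -0.7, 0.7]
opening: 0.092
grip_force: 0.0
```

```bash
python3 go.py 559.5 -209 15.5 1.453
```

```text
t 8.6 pos [ 558.1 -207.7  118.4] yaw 1.4528 F [ 0.1 -0.7  0.7] open 0.09198317389281205 grip 0.0 j [ 0.59  0.53 -0.38  1.8   0.25  0.87 -0.02]
slide [-0.021  0.027  1.715] rot [-0.011 -0.009 -0.002]
```

Request:
{"api": "servo_tool", "payload": {
  "slide": [
    [-0.02,0.02,0.4],
    [-0.02,0.02,0.85],
    [-0.02,0.02,1.3],
    [-0.02,0.02,1.6],
    [-0.02,0.02,1.71]
  ],
  "rotation": [
    [0,0,0],
    [0,0,0],
    [0,0,0],
    [0,0,0],
    [0,0,0]
  ],
  "gripper": [-1,-1,-1,-1,-1]
}}

```text
clock: 9.22
eef_pos: [0.5575, -0.2111, 0.0158]
eef_rot: [-0.001, 0.749, 0.663, -0.001]
force: [0.5, 0.2, -0.2]
opening: 0.0918
grip_force: 0.0
```

Request:
{"api": "servo_tool", "payload": {
  "slide": [
    [0,0,0],
    [0,0,0],
    [0,0,0],
    [0,0,0],
    [0,0,0]
  ],
  "rotation": [
    [0,0,0],
    [0,0,0],
    [0,0,0],
    [0,0,0],
    [0,0,0]
  ],
  "gripper": [0.1,0.2,0.3,0.4,0.5]
}}

```text
clock: 9.85
eef_pos: [0.5591, -0.2109, 0.0173]
eef_rot: [0.001, 0.749, 0.663, 0.0]
force: [-0.8, 0.0, 4.4]
opening: 0.0612
grip_force: 30.0
```

Request:
{"api": "servo_tool", "payload": {
  "slide": [
    [0,0,-0.05],
    [0,0,-0.3],
    [0,0,-0.8],
    [0,0,-1.4],
    [0,0,-2.0]
  ],
  "rotation": [
    [0,0,0],
    [0,0,0],
    [0,0,0],
    [0,0,0],
    [0,0,0]
  ],
  "gripper": [0.5,0.5,0.5,0.5,0.5]
}}

```text
clock: 10.48
eef_pos: [0.5583, -0.2105, 0.1382]
eef_rot: [-0.0, 0.748, 0.663, -0.0]
force: [0.8, 0.3, -2.1]
opening: 0.0612
grip_force: 30.0
```

```bash
python3 go.py 540.2 247.7 140 1.56
```

```text
t 10.475 pos [ 558.3 -210.5  138.2] yaw 1.4501 F [ 0.8  0.3 -2.1] open 0.06118195142100341 grip 29.996789395809174 j [ 0.6   0.5  -0.39  1.78  0.24  0.9  -0.01]
slide [ 7.545 -1.22  -0.029] rot [-2.00e-03 -1.00e-03 -1.05e+00]
```

Lifted clear. Now I'll carry it across in two calls.

Request:
{"api": "servo_tool", "payload": {
  "slide": [
    [0.4,-0.07,0],
    [1.1,-0.18,0],
    [1.9,-0.31,0],
    [2.7,-0.44,0],
    [3.5,-0.57,0]
  ],
  "rotation": [
    [0,0,0],
    [0,0,-0.1],
    [0,0,-0.2],
    [0,0,-0.35],
    [0,0,-0.5]
  ],
  "gripper": [0.5,0.5,0.5,0.5,0.5]
}}

```text
clock: 11.1
eef_pos: [0.5497, 0.0034, 0.1373]
eef_rot: [0.0, 0.731, 0.683, 0.0]
force: [0.3, -0.1, -1.6]
opening: 0.0616
grip_force: 30.0
```

```bash
python3 go.py 540.2 246 140 1.56
```

```text
t 11.1 pos [549.7   3.4 137.3] yaw 1.5028 F [ 0.3 -0.1 -1.6] open 0.06159703838843825 grip 29.995766580104828 j [ 0.3   0.44 -0.46  1.89  0.25  0.86 -0.35]
slide [ 4.023 -0.433 -0.045] rot [ 0.005  0.001 -0.547]
```

Request:
{"api": "servo_tool", "payload": {
  "slide": [
    [0.85,-0.09,-0.02],
    [1.7,-0.18,-0.04],
    [2.55,-0.27,-0.04],
    [3.4,-0.36,-0.04],
    [4.0,-0.43,-0.04]
  ],
  "rotation": [
    [0,0,-0.1],
    [0,0,-0.2],
    [0,0,-0.35],
    [0,0,-0.45],
    [0,0,-0.55]
  ],
  "gripper": [0.5,0.5,0.5,0.5,0.5]
}}

```text
clock: 11.72
eef_pos: [0.5399, 0.2459, 0.1398]
eef_rot: [-0.0, 0.71, 0.704, 0.0]
force: [1.1, -0.9, -2.1]
opening: 0.0617
grip_force: 30.0
```

Request:
{"api": "servo_tool", "payload": {
  "slide": [
    [0,0,0],
    [0,0,0.2],
    [0,0,0.5],
    [0,0,0.8],
    [0,0,1.0]
  ],
  "rotation": [
    [0,0,0],
    [0,0,0],
    [0,0,0],
    [0,0,0],
    [0,0,0]
  ],
  "gripper": [0.5,0.5,0.5,0.5,0.5]
}}

```text
clock: 12.35
eef_pos: [0.5401, 0.242, 0.0769]
eef_rot: [-0.0, 0.711, 0.703, -0.001]
force: [-0.9, 0.6, -1.3]
opening: 0.0616
grip_force: 30.0
```

```bash
python3 -c "
from h import *
c=cap('top');cv2.imwrite('pics/t5.png',cv2.resize(c['img'][180:280,155:300],None,fx=5,fy=5,interpolation=cv2.INTER_CUBIC))"; python3 go.py 540.2 246 52 1.56
```

```text
t 12.4 pos [539.4 241.9  75.8] yaw 1.5592 F [-0.7  0.1 -2.5] open 0.061159016194116886 grip 29.996636509895325 j [-0.13  0.6  -0.46  1.82  0.36  0.81 -0.78]
slide [0.07  0.014 0.397] rot [-0.036  0.016 -0.008]
```

View pics/t5.png

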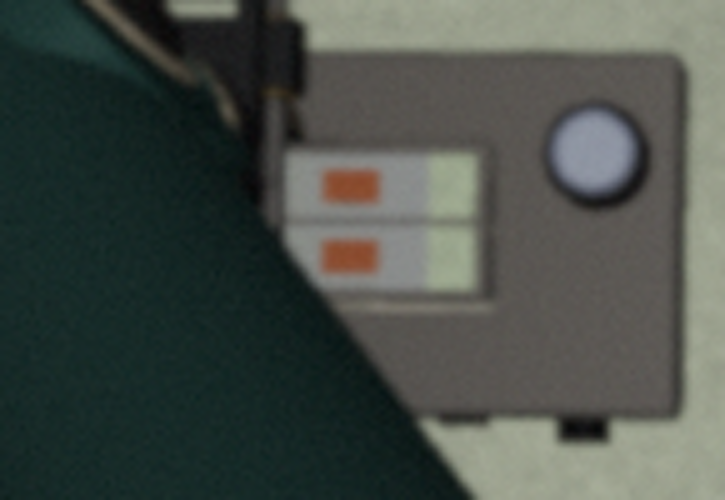

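The right half of the carrier hangs over the panel, with its end edge at column 492 and its sides at rows 148 and 300. A sliver of panel shows below. I'll compute the offset.

```bash
python3 - <<'E'
from m import *
c=cap('top')
f=lambda u,v,z: onz(c,(155+u/5-.4,180+v/5-.4),z)[:2]*1000
for z in(.0705,.0805): print(z,f(492,148,z),f(494,300,z))
print('panel BR vis',f(494,311,.044))
E
python3 go.py 540.2 246 52 1.56
```

```text
0.0705 [570.11612144 159.95818655] [510.00589408 159.33471557]
0.0805 [568.82808829 158.47625375] [509.36414415 157.85948611]
panel BR vis [507.24736803 163.25647977]
t 12.45 pos [539.6 242.2  76.9] yaw 1.5595 F [-0.2 -0.4 -2.1] open 0.06181229546722376 grip 29.9966561794281 j [-0.13  0.6  -0.46  1.82  0.36  0.81 -0.78]
slide [0.064 0.011 0.414] rot [-0.032  0.014 -0.004]
```

Request:
{"api": "servo_tool", "payload": {
  "slide": [
    [0.08,0.015,0.1],
    [0.08,0.015,0.2],
    [0.08,0.015,0.3],
    [0.08,0.015,0.36],
    [0.08,0.015,0.42]
  ],
  "rotation": [
    [0,0,0],
    [0,0,0],
    [0,0,0],
    [0,0,0],
    [0,0,0]
  ],
  "gripper": [0.5,0.5,0.5,0.5,0.5]
}}

```text
clock: 13.08
eef_pos: [0.5417, 0.2479, 0.0536]
eef_rot: [0.0, 0.711, 0.703, 0.0]
force: [-0.4, -0.3, -2.2]
opening: 0.0613
grip_force: 30.0
```

```bash
python3 go.py 540.2 246.8 49.3 1.56
```

```text
t 13.075 pos [541.7 247.9  53.6] yaw 1.5598 F [-0.4 -0.3 -2.2] open 0.06127896638198381 grip 29.996614158153534 j [-0.15  0.64 -0.45  1.82  0.38  0.77 -0.81]
slide [-0.018 -0.025  0.071] rot [ 0.001  0.    -0.002]
```

Request:
{"api": "servo_tool", "payload": {
  "slide": [
    [-0.01,-0.015,0.02],
    [-0.01,-0.015,0.04],
    [-0.01,-0.015,0.06],
    [-0.01,-0.015,0.08],
    [-0.01,-0.015,0.09]
  ],
  "rotation": [
    [0,0,0],
    [0,0,0],
    [0,0,0],
    [0,0,0],
    [0,0,0]
  ],
  "gripper": [0.5,0.5,0.5,0.5,0.5]
}}

```text
clock: 13.7
eef_pos: [0.5408, 0.2473, 0.0493]
eef_rot: [0.0, 0.711, 0.703, -0.0]
force: [-3.1, -2.5, 7.9]
opening: 0.0611
grip_force: 30.0
```

```bash
python3 go.py 540.2 246.8 49.3 1.56
```

```text
t 13.7 pos [540.8 247.3  49.3] yaw 1.5599 F [-3.1 -2.5  7.9] open 0.061100789295394115 grip 29.99981850385666 j [-0.15  0.64 -0.44  1.83  0.38  0.76 -0.81]
slide [-0.009 -0.01  -0.001] rot [ 0.003  0.005 -0.001]
```

In contact (7.9 N). I'll release, rise straight up and move back to look.

Request:
{"api": "servo_tool", "payload": {
  "slide": [
    [0,0,0],
    [0,0,0],
    [0,0,0],
    [0,0,-0.3],
    [0,0,-0.9]
  ],
  "rotation": [
    [0,0,0],
    [0,0,0],
    [0,0,0],
    [0,0,0],
    [0,0,0]
  ],
  "gripper": [-0.3,-1,-1,-1,-1]
}}

```text
clock: 14.32
eef_pos: [0.5399, 0.247, 0.1026]
eef_rot: [-0.001, 0.711, 0.703, -0.001]
force: [1.4, 0.8, 0.3]
opening: 0.0915
grip_force: 0.0
```

Request:
{"api": "servo_tool", "payload": {
  "slide": [
    [0,0,-0.7],
    [0,-0.5,-1.4],
    [0,-1.2,-1.7],
    [0,-1.9,-1.7],
    [0,-2.6,-1.7]
  ],
  "rotation": [
    [0,0,0],
    [0,0,0],
    [0,0,0],
    [0,0,0],
    [0,0,0]
  ],
  "gripper": [-1,-1,-1,-1,-1]
}}

```text
clock: 14.95
eef_pos: [0.3837, 0.2494, 0.2058]
eef_rot: [0.001, 0.711, 0.703, 0.001]
force: [-0.9, 1.0, 0.2]
opening: 0.0921
grip_force: 0.0
```

```bash
python3 -c "
from h import *
c=cap('top','t6full.png');cv2.imwrite('pics/t6.png',cv2.resize(c['img'][180:280,155:300],None,fx=5,fy=5,interpolation=cv2.INTER_CUBIC))
for n in('dropper','petri','slidebox','forceps','marker','loupe'): print(n,[np.round(r['at']).tolist() for r in vision.spot_point(n,'top')[:2]])"; python3 go.py 540.2 246.8 49.3 1.56
```

```text
dropper [[331.0, 219.0]]
petri [[343.0, 126.0]]
slidebox [[335.0, 290.0]]
forceps [[452.0, 327.0]]
marker [[213.0, 326.0], [438.0, 202.0]]
loupe [[276.0, 214.0]]
t 15.3 pos [386.  249.1 204.8] yaw 1.5587 F [ 0.3 -0.3 -0.6] open 0.09199502381579672 grip 0.0 j [-0.09  0.22 -0.62  2.03  0.16  0.94 -0.8 ]
slide [-0.008  2.569  2.593] rot [ 0.007 -0.006 -0.013]
```

View pics/t6.png

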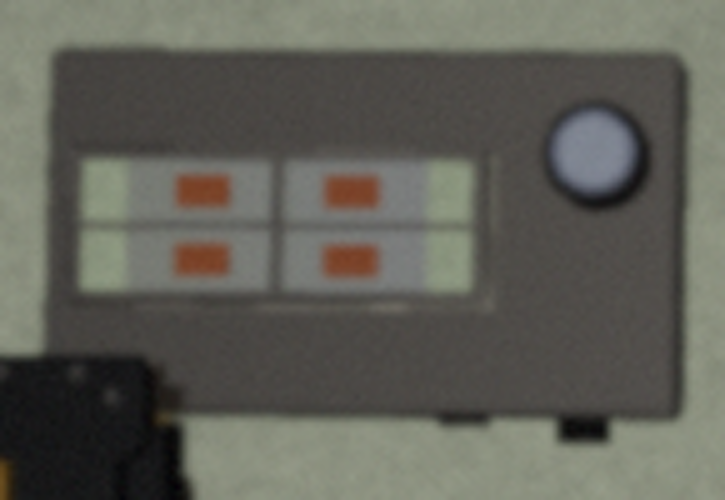

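The carrier covers the panel, with only a thin sliver showing at right (column 494) and below (row 308). The bystanders haven't moved. I'll compute the offset and hand in if it is small.

```bash
python3 - <<'E'
from m import *
c=cap('top')
f=lambda u,v,z: onz(c,(155+u/5-.4,180+v/5-.4),z)[:2]*1000
d=f(279.5,227,.054)-[540.2,247.7]; print(d)
if np.linalg.norm(d)<5: print(manip.sign_off())
E
```

```text
[1.07473028 0.25362264]
the job is handed in; nothing more can be done
None
```

The carrier was slid flush into the corner, lifted, and laid on the viewing panel about 1 mm off centre by camera measurement; I released it and handed the job in with the bystanders unmoved, but no verdict came back.

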